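Level the specimen stage with a wedge

ROBOT

A 7-joint arm with a two-finger parallel gripper is mounted at the origin on the work surface. World frame = base frame: x ahead of the robot, y to its left, z up, the work surface at z = 0. Lengths are in m, angles in rad, forces in N, time in s.
With the tool pointing down it reaches from about 0.35 to 0.9 m from the base axis. Payload 7.2 kg.
Tool frame: the origin (TCP) lies between the finger pads; the fingertips stand 25 mm ahead of it and the grasp point (between the pads) lies 6 mm ahead of it; z points along the fingers, x is the direction in which the jaws open and shut, and the axes are right-handed (so a half turn about z gives the same grasp; the last joint's range is limited). The gripper opens to 85 mm and grips with 20 to 120 N. Pads are 22 mm wide; open, the fingers measure 114 mm over their backs; the gripper's body (76 mm by 85 mm) begins 54 mm behind the grasp point. The pads swing forward as they close: fully open they stand 13 mm farther back than shut.
Start: joints at [1.199, 0.411, -0.013, 1.596, 0.006, 1.134, -0.082], TCP at [0.187, -0.596, 0.256] pointing down, gripper open.
Joint ranges: [-2.95, 2.95], [-0.29, 1.99], [-1.47, 1.44], [0.14, 2.54], [-1.03, 4.17], [0.13, 1.85], [-2.86, 2.86]. Speed limits (rad/s): [2.39, 2.39, 3.01, 3.01, 3.14, 3.14, 3.14].

INTERFACE

Orientations are given as a unit quaternion [w, x, y, z].
In Python, from cell import ctrl gives the robot as it stands.
- The arm moves only by the tool step_arm, never from a script. Its argument "increments" is text: rows parted by semicolons, each of 7 numbers parted by spaces: the opening, from 0 (shut) to 1 (fully open), then the shift along the tool's x, y, z in cm, then the turn, a rotation vector about the tool's x, y, z in degrees. In form: grip tx ty tz wx wy wz; .... A call has exactly 10 rows; each row shifts and turns the commanded pose from where the row before left it, along the tool's axes as they then stand; what a row does not reach is not made up. A row lasts 1/12 s, in which the tool goes at most 41.7 mm and 7.16 degrees, less where a joint would pass 70% of its speed; a pose out of reach is approached as far as the arm can. A call with a gripper value outside its range is refused whole. The fingers move at their own pace and stop on an object; "grip_force" is the grip in N (left out, the last holds). Time passes only in rows, so rows that do not move let the fingers close, or fill a call up. It gives the time, the measured TCP pose, the force and the opening at its end, in the units of the state.
- ctrl.get_state(): the state, without advancing time (a new reading comes with each control period).
- ctrl.get_image(name): name is "scene" or "top"; returns the picture (480x640x3 uint8, blue, green, red); there is no depth.
- ctrl.camera_model(name): a dict with "mtx" (3x3 intrinsics, pixels), "R" (3x3) and "t" (3): a world point X has camera coordinates R X + t. Camera axes: x right, y down, z forward; pixel columns grow to the right and rows downward; lengths in m; the calibration is good to about 2 mm. A picture is of the moment at which its call begins. camera_model takes no time and is no camera call.
- ctrl.close_job(): hands the job in, once; it reports no verdict.
Trained networks look in the newest picture that a camera, given by its name, has taken for a name from the list of things; names that differ only in an ending like _2 or _b are one class to them, and where a whole thing is asked for, a point or a joint stands for the part that bears it (a point fixed in the world has none). Each returns a list of dicts, best first, with "confidence" (0 to 1); they miss things now and then, are a little off and sometimes report something else, mostly with a low value. They report only what shows in the picture. A call takes as long as a camera call. They do not tell look-alikes from the thing itself.
- ctrl.cut_out(camera, target): "region" (480x640 bool, what is visible of it) and "bbox" ([left, top, right, bottom] in pixels, round what is visible of it).
The state is a dict: "time_s": time; "qpos": joint angles; "qd": joint speeds; "joint_efforts": joint torques, N m; "ee_pos": TCP position; "orientation": TCP orientation; "wrist_force": force on the tool from outside, world axes, zero at the start; "moment": the same for the moment, N m; "width": finger opening in m.
Only numpy, scipy, OpenCV 4.12 (cv2) and the standard library are available. Lean on these libraries where they do the work, as an engineer would, in place of code of your own. Each camera call takes 0.05 s, during which the arm holds its last target.

TASK

The hinged viewing stage of the magnifier stand slopes down towards its front. Slide the thicker of the two wooden wedges, thin end first and straight in, under the middle of the stage's front edge until the edge rests on the flat top of the wedge and the stage sits level, then let go. Leave the thinner wedge where it lies.

Things in the scene. Friction and masses are not known exactly. Their poses are not given: they have to be found in the camera images.
- thick_wedge_mid (a point): The thicker bare wooden wedge, 140 x 34 mm, 0.09 kg, flat on the bench (z = 0). Point: its centre, 15 mm above the underside. x axis: along it to the thin end; z up. Thin end at x = +70 mm, 3 mm high; the top slopes up over 75 mm to 30 mm, then a flat land 30 mm high runs from x = -5 to the thick end at x = -70 mm. Grip it across its width near the thick end.
- thin_wedge_mid (a point): The thinner wooden wedge: same 140 x 34 mm outline but only 14 mm high, too low to level the stage. Point: its centre, 7 mm above the underside; x axis to its thin end. Not to be moved. Either wedge may lie left or right.
- stage_lip (a point): Middle of the stage's front edge: a round bar 10 mm thick, 136 mm long, along y; point on its centre line. x axis: from the edge back to the hinge (slide the wedge this way), z up from the plate. Underside of the edge 9 mm above the bench at the start, 30 mm when level. Short rubber feet 55 mm either side. The magnifier hangs over 110 mm or more behind the edge, 140 mm up.
- stage (a joint): Tilt of the stage (grey plate with white insert, 136 wide, 150 mm from front edge to hinge) in rad: 0 = level, negative = front edge low (-0.14 at the start, on its feet), positive = raised above level. Hinge 35 mm above the bench on a fixed stand. It swings freely and falls by its weight; 2.5 N at the edge lifts it.
Not all that is in view belongs to the job. What is shaped like the part that bears thick_wedge_mid but grey is not meant.

How it is judged:
At the end, for the whole second after the job is handed in: The stage is level within 2 degrees and still; the thick wedge lies flat under its front edge, thin end pointing in, pushed in far enough (its centre 2 to 70 mm behind the edge), within 40 mm of the edge's middle and within 15 degrees of straight (value of joint stage between -0.035 and 0.035 rad and x of thick_wedge_mid in the frame of stage_lip between 0.002 and 0.07 m and x of stage_lip in the frame of thick_wedge_mid between -0.07 and -0.002 m and y of thick_wedge_mid in the frame of stage_lip between -0.04 and 0.04 m and angle between the x axis of thick_wedge_mid and the x axis of stage_lip, either way round below 0.26 rad and angle between thick_wedge_mid's own z axis and vertical below 0.1 rad and velocity of joint stage between -0.05 and 0.05 rad/s); the robot touches nothing.
It fails at once if the thinner wedge is moved by more than 30 mm (distance of thin_wedge_mid from where it was at the start of the episode above 0.03 m).
It also fails if it takes over 42 s, if anything falls off the work surface, if the arm or the gripper's body presses on something with over 40 N, if the wrist force passes 120 N, or if a joint passes its speed limit or range.

## Working session

There is one attempt and no reset: what is moved stays moved. The work goes in short steps, Python scripts to look and compute and a tool call to move; the robot and the scene stay as the last step left them, time stands still between calls to the robot, and variables do not carry over. Pictures are saved under pics/ and viewed, and the job is handed in when it is done.

Besides the shell and the picture viewer there is one more tool, called as name(argument=value, ...) on one line, values as JSON. step_arm: Moves the arm, as the interface text tells. Its arguments: {"type":"object","properties":{"increments":{"type":"string"},"grip_force":{"type":"number"}},"required":["increments"]}

```bash
mkdir -p pics; cat > h.py <<'E'
import numpy as np,cv2
from cell import ctrl
def cm(n):
    c=ctrl.camera_model(n);return np.array(c['mtx']),np.array(c['R']),np.array(c['t']).ravel()
def ray(n,uv,z):
    K,R,t=cm(n);d=R.T@np.linalg.inv(K)@np.array([uv[0],uv[1],1.]);o=-R.T@t
    return o+d*(z-o[2])/d[2]
def proj(n,X):
    K,R,t=cm(n);p=K@(R@np.array(X)+t);return p[:2]/p[2]
E
python3 - <<'E'
from h import *
for n in('scene','top'):
    cv2.imwrite(f'pics/{n}0.png',ctrl.get_image(n))
    K,R,t=cm(n);print(n,-R.T@t,R[2])
    for tg in('thick_wedge_mid','thin_wedge_mid','stage_lip','stage'):
        for d in ctrl.cut_out(n,tg):
            m=d['region'];ys,xs=np.nonzero(m);print(tg,round(d['confidence'],2),d['bbox'],m.sum(),xs.mean().round(),ys.mean().round())
s=ctrl.get_state();print(s['time_s'],s['ee_pos'],s['orientation'],s['width'])
E
```

```text
scene [ 1.43383426 -0.04425144  1.10018053] [-0.64896161 -0.01447166 -0.7606835 ]
thick_wedge_mid 0.84 [395.7, 187.4, 419.4, 237.6] 692 407.0 212.0
thick_wedge_mid 0.77 [217.8, 189.2, 255.2, 239.1] 923 238.0 212.0
thick_wedge_mid 0.65 [148.7, 153.5, 185.3, 196.8] 706 167.0 174.0
thick_wedge_mid 0.63 [280.4, 181.0, 330.5, 207.9] 812 308.0 194.0
thick_wedge_mid 0.61 [232.9, 139.3, 261.6, 183.2] 681 248.0 160.0
thin_wedge_mid 0.56 [458.7, 206.4, 476.5, 256.6] 762 466.0 231.0
stage_lip 0.56 [316.5, 274.4, 383.7, 332.8] 2333 348.0 302.0
stage 0.91 [314.0, 274.9, 382.2, 331.3] 2501 348.0 302.0
top [ 0.35770924 -0.0730609   1.23299176] [ 0.15473519 -0.00124748 -0.98795519]
thick_wedge_mid 0.79 [372.9, 246.2, 402.4, 301.4] 775 386.0 276.0
thick_wedge_mid 0.77 [211.4, 241.1, 240.0, 302.0] 944 224.0 272.0
thick_wedge_mid 0.67 [364.1, 322.1, 400.6, 382.4] 931 383.0 350.0
thick_wedge_mid 0.59 [445.1, 301.4, 489.6, 356.4] 993 465.0 331.0
thick_wedge_mid 0.57 [299.4, 275.9, 347.6, 329.1] 816 322.0 301.0
thin_wedge_mid 0.62 [159.2, 221.6, 184.4, 278.5] 813 172.0 251.0
stage_lip 0.64 [257.5, 141.7, 313.2, 201.8] 3036 285.0 170.0
stage 0.57 [256.3, 140.4, 310.7, 202.7] 3157 285.0 170.0
0.5 [ 0.1869603  -0.59636454  0.256258  ] [-1.29773420e-05  8.05961931e-01 -5.91967369e-01 -1.38229418e-05] 0.08560237509713643
```

View pics/scene0.png

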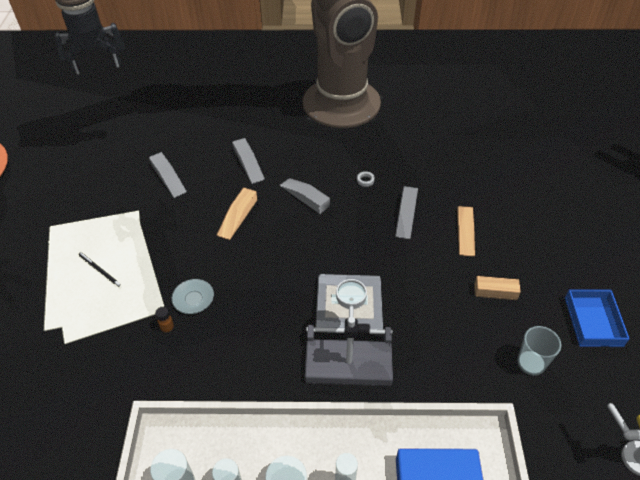

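View pics/top0.png

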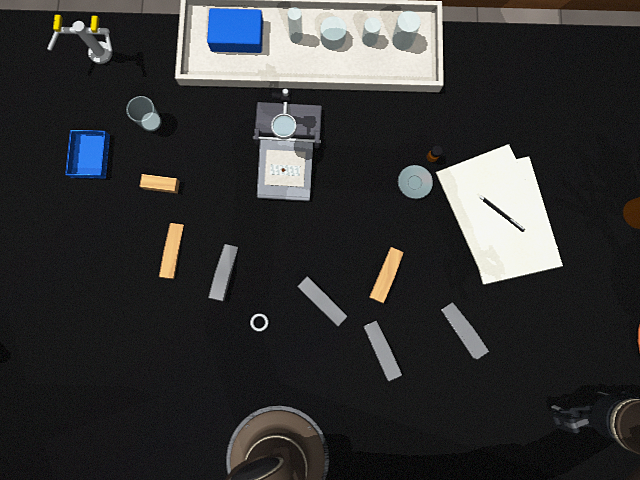

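Candidates for the thick wedge, as scene / top pixels:
- Wood: (238,213) / (386,275), (466,231) / (172,251), and a short block (497,288) / (160,184).
- Grey wedges, not meant: scene (167,174), (248,160), (306,194), (407,212).

Next I'll check the wooden ones in a close crop.

```bash
python3 - <<'E'
from h import *
s=cv2.imread('pics/scene0.png');t=cv2.imread('pics/top0.png')
c=lambda im,u,v:cv2.resize(im[v-35:v+35,u-35:u+35],(380,280),interpolation=cv2.INTER_CUBIC) if 0 else cv2.resize(im[v-35:v+35,u-45:u+45],(360,280),interpolation=cv2.INTER_CUBIC)
cv2.imwrite('pics/crop1.png',np.vstack([np.hstack([c(s,238,213),c(s,466,231)]),np.hstack([c(t,386,275),c(t,172,251)])]))
E
```

```text
(no output)
```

View pics/crop1.png

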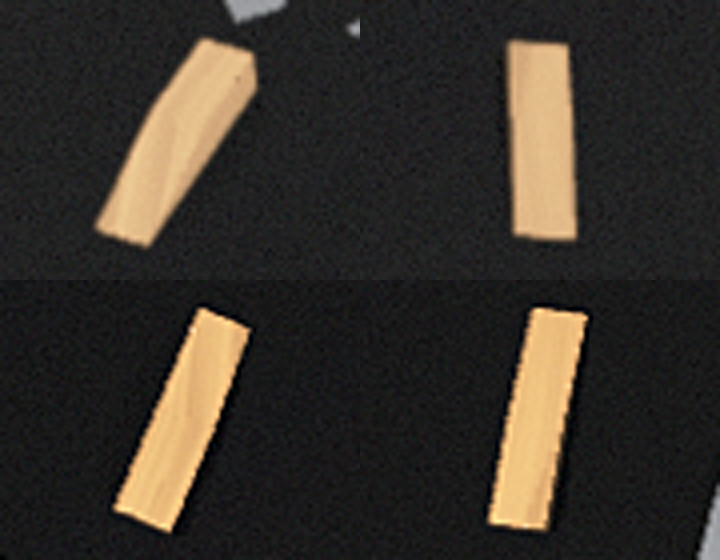

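The wedge at scene (238,213) / top (386,275) is clearly the thick one: its slope and land break are visible and its end face is tall. Its thin end points away from the robot. The one at scene (466,231) is thin. Next I'll fit the poses.

```bash
cat >> h.py <<'E'
from scipy.optimize import minimize
W=np.array([[x,y,z] for y in(-.017,.017) for x,z in((.07,0),(.07,.003),(-.005,.03),(-.07,.03),(-.07,0))])
def wmask(n,p,sh=8):
    c,s=np.cos(p[2]),np.sin(p[2]);P=W@np.array([[c,s,0],[-s,c,0],[0,0,1]])+[p[0],p[1],0]
    uv=np.array([proj(n,X) for X in P]).astype(np.float32);return cv2.convexHull(uv)[:,0]
def woodmask(n,im,uv,r=45):
    hsv=cv2.cvtColor(im,cv2.COLOR_BGR2HSV);m=((hsv[...,1]>70)&(hsv[...,2]>70)&(hsv[...,0]<30)).astype(np.uint8)
    k,l=cv2.connectedComponents(m);return (l==l[int(uv[1]),int(uv[0])])&(m>0)
def fit(ims,uvs,p0):
    ms={n:woodmask(n,ims[n],uvs[n]) for n in ims}
    def soft(n,h):
        S=4;ys,xs=np.nonzero(ms[n]);u0,v0=xs.min()-15,ys.min()-15;w,hh=xs.max()-u0+15,ys.max()-v0+15
        a=np.zeros((hh*S,w*S),np.uint8);q=((h-[u0,v0]+.5)*S-.5)
        cv2.fillPoly(a,[np.round(q*16).astype(np.int32)],255,shift=4)
        return cv2.resize(a,(w,hh),interpolation=cv2.INTER_AREA)/255.,ms[n][v0:v0+hh,u0:u0+w]
    def cost(p):
        s=0
        for n in ims:
            a,b=soft(n,wmask(n,p));s+=np.abs(a-b).sum()/b.sum()
        return s
    best=None
    for dy in(0,):
        r=minimize(cost,p0,method='Nelder-Mead',options=dict(initial_simplex=np.array(p0)+np.array([[0,0,0],[.01,0,0],[0,.01,0],[0,0,.15]]),xatol=1e-4,fatol=1e-4))
    return r.x,r.fun
E
python3 - <<'E'
from h import *
ims={n:cv2.imread(f'pics/{n}0.png') for n in('scene','top')}
a=ray('top',(395,249),.0);b=ray('top',(377,301),.03);d=a-b;print(a,b)
p0=[*(a+b)[:2]/2,np.arctan2(d[1],d[0])]
for sub in(('scene','top'),('scene',),('top',)):
    u=dict(scene=(238,213),top=(386,275));print(sub,fit({n:ims[n] for n in sub},u,p0))
print('thin',ray('top',(172,251),.014),ray('scene',(466,231),.01))
s=ims['scene'];t=ims['top']
cv2.imwrite('pics/stage.png',np.hstack([cv2.resize(s[260:390,290:410],(390,422),interpolation=cv2.INTER_CUBIC),cv2.resize(t[90:220,230:350],(390,422),interpolation=cv2.INTER_CUBIC)]))
E
```

```text
[ 0.51402492 -0.28275377  0.        ] [ 0.38027024 -0.23351135  0.03      ]
('scene', 'top') (array([ 0.44874821, -0.26006317, -0.4111193 ]), np.float64(0.15515219940598907))
('scene',) (array([ 0.44772523, -0.26148807, -0.4196482 ]), np.float64(0.08207943295196271))Traceback (most recent call last):
  File "<stdin>", line 6, in <module>
  File "h.py", line 32, in fit
    r=minimize(cost,p0,method='Nelder-Mead',options=dict(initial_simplex=np.array(p0)+np.array([[0,0,0],[.01,0,0],[0,.01,0],[0,0,.15]]),xatol=1e-4,fatol=1e-4))
    res = _minimize_neldermead(fun, x0, args, callback, bounds=bounds,
                               **options)
    fxr = func(xr)
    fx = function(np.copy(x), *(wrapper_args + args))
  File "h.py", line 28, in cost
    a,b=soft(n,wmask(n,p));s+=np.abs(a-b).sum()/b.sum()
               ~~~~~^^^^^
  File "h.py", line 14, in wmask
    uv=np.array([proj(n,X) for X in P]).astype(np.float32);return cv2.convexHull(uv)[:,0]
                 ~~~~^^^^^
  File "h.py", line 9, in proj
    K,R,t=cm(n);p=K@(R@np.array(X)+t);return p[:2]/p[2]
          ~~^^^
  File "h.py", line 4, in cm
    c=ctrl.camera_model(n);return np.array(c['mtx']),np.array(c['R']),np.array(c['t']).ravel()
ValueError: time passes only in moves, steps and waits
```

```bash
sed -i 's/^def cm(n):/import functools\n@functools.cache\ndef cm(n):/' h.py
python3 - <<'E'
from h import *
ims={n:cv2.imread(f'pics/{n}0.png') for n in('scene','top')}
s=ims['scene'];t=ims['top']
cv2.imwrite('pics/stage.png',np.hstack([cv2.resize(s[260:390,290:410],(390,422),interpolation=cv2.INTER_CUBIC),cv2.resize(t[90:220,230:350],(390,422),interpolation=cv2.INTER_CUBIC)]))
print(fit({'top':t},dict(top=(386,275)),[.449,-.26,-.41]))
print('thin',ray('top',(172,251),.014),ray('scene',(466,231),.01))
print(ctrl.get_state()['time_s'])
E
```

```text
(array([ 0.44866899, -0.25916511, -0.39490353]), np.float64(0.052307272851203054))
thin [0.49169633 0.28296606 0.014     ] [0.50010563 0.28555994 0.01      ]
0.5
```

View pics/stage.png

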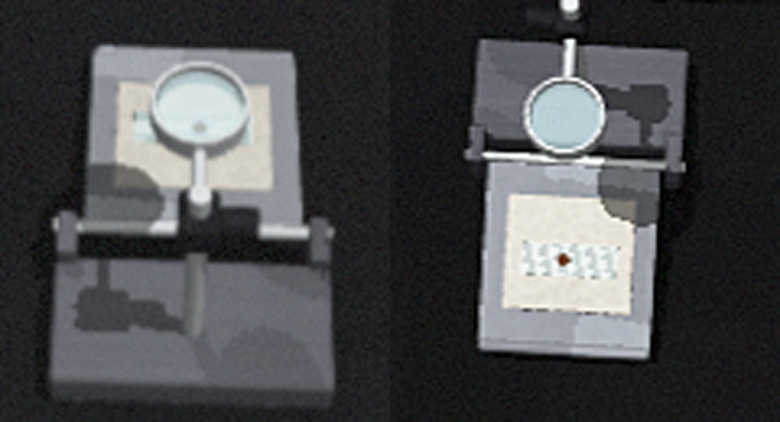

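```bash
python3 - <<'E'
from h import *
for n,l,r in(('top',(257.1,198.4),(310.3,200.3)),('scene',(380.8,276.3),(318.9,274.5))):
    z=.016
    a=ray(n,l,z);b=ray(n,r,z);d=a-b;print(n,a,b,np.linalg.norm(d),np.arctan2(-d[0],d[1]),(a+b)/2)
# hinge bar ends
a=ray('top',(230+75/3.25,90+156/3.246),.035);b=ray('top',(230+293/3.25,90+167/3.246),.035);d=a-b;print(a,b,np.linalg.norm(d),np.arctan2(-d[0],d[1]),(a+b)/2)
a=ray('scene',(290+335/3.25,260+233/3.246),.035);b=ray('scene',(290+55/3.25,260+226/3.246),.035);d=a-b;print(a,b,np.linalg.norm(d),np.arctan2(-d[0],d[1]),(a+b)/2)
E
```

```text
top [0.63306707 0.0741961  0.016     ] [ 0.63190578 -0.06241699  0.016     ] 0.13661802196366343 -0.008500352356202816 [0.63248643 0.00588956 0.016     ]
scene [0.63742989 0.07685834 0.016     ] [ 0.63305437 -0.05980906  0.016     ] 0.1367374229889608 -0.03200491645892469 [0.63524213 0.00852464 0.016     ]
[0.78748094 0.08940824 0.035     ] [ 0.78334105 -0.08361196  0.035     ] 0.17306972086897585 -0.023922593960146163 [0.78541099 0.00289814 0.035     ]
[0.78996404 0.09162995 0.035     ] [ 0.78584931 -0.08253959  0.035     ] 0.1742181437711576 -0.02362044298547293 [0.78790668 0.00454518 0.035     ]
```

The edge width measures 136.6 mm (should be 136 mm), and the hinge gives the same yaw of about -1.3°. The lip is at about (0.638, 0.007). The wedge is at (0.4485, -0.260) with yaw -23.2°. I'll grip it 48 mm behind its centre, at (0.404, -0.241).

step_arm(increments="0.8 -2.6 -3 0 0 0 0;0.8 -2.6 -3 0 0 0 0;0.8 -2.6 -3 0 0 0 0;0.8 -2.6 -3 0 0 0 0;0.8 -2.6 -3 0 0 0 0;0.8 -2.6 -3 0 0 0 0;0.8 -2.6 -3 0 0 0 0;0.8 -2.6 -3 0 0 0 0;0.8 -2.6 -3 0 0 0 0;0.8 -1.4 -1.4 0 0 0 0")

```text
time_s: 1.33
ee_pos: [0.3863, -0.2704, 0.2568]
orientation: [-0.001, 0.807, -0.59, 0.0]
wrist_force: [0.9, 0.5, 0.4]
width: 0.0683
```

step_arm(increments="0.8 0 0 0 0 0 6;0.8 0 0 0 0 0 6;0.8 0 0 0 0 0 6;0.8 0 0 0 0 0 6;0.8 0 0 0 0 0 6;0.8 0 0 0 0 0 6;0.8 0 0 0 0 0 4.6;0.8 0 0 3 0 0 0;0.8 0 0 3 0 0 0;0.8 0 0 0 0 0 0")

```text
time_s: 2.17
ee_pos: [0.3814, -0.2733, 0.1923]
orientation: [-0.001, -0.551, 0.835, 0.003]
wrist_force: [-1.0, 1.1, -0.3]
width: 0.0683
```

```bash
cat >> h.py <<'E'
from scipy.spatial.transform import Rotation as Ro
def delta(x,y,z,ang):  # ang: desired world angle of tool x axis (deg)
    s=ctrl.get_state();q=s['orientation'];R=Ro.from_quat([*q[1:],q[0]]).as_matrix()
    p=np.array(s['ee_pos']);a=np.degrees(np.arctan2(R[1,0],R[0,0]))
    print('t',s['time_s'],'p',p.round(4),'ang',a.round(2),'tilt',R[:,2].round(4),'F',np.round(s['wrist_force'],1),'w',s['width'])
    print('tool delta cm',(100*R.T@(np.array([x,y,z])-p)).round(2),'turn tool z',-(ang-a))
E
python3 -c "
from h import *
delta(.4044,-.2409,.03,-113.2)"
```

```text
t 2.1667 p [ 0.3814 -0.2733  0.1923] ang -113.18 tilt [-0.0059  0.0037 -1.    ] F [-1.   1.1 -0.3] w 0.06829205777405009
tool delta cm [-3.87 -0.95 16.22] turn tool z 0.019914807734593865
```

step_arm(increments="0.8 -2 -0.5 1.5 0 0 0;0.8 -1.9 -0.5 1.5 0 0 0;0.8 0 0 3 0 0 0;0.8 0 0 3 0 0 0;0.8 0 0 2 0 0 0;0.8 0 0 0 0 0 0;0.8 0 0 0 0 0 0;0.8 0 0 0 0 0 0;0.8 0 0 0 0 0 0;0.8 0 0 0 0 0 0")

```text
time_s: 3.0
ee_pos: [0.4092, -0.2435, 0.0879]
orientation: [0.001, -0.55, 0.835, -0.001]
wrist_force: [-0.2, 0.0, 0.4]
width: 0.0682
```

```bash
python3 -c "
from h import *
delta(.4044,-.2409,.03,-113.2)
for n in('scene','top'): cv2.imwrite(f'pics/{n}1.png',ctrl.get_image(n))
s=cv2.imread('pics/scene1.png');t=cv2.imread('pics/top1.png')
cv2.imwrite('pics/c1.png',np.hstack([cv2.resize(s[140:260,180:300],(390,390)),cv2.resize(t[220:340,320:440],(390,390))]))
"
```

```text
t 3.0 p [ 0.4092 -0.2435  0.0879] ang -113.21 tilt [ 0.0025 -0.0014 -1.    ] F [-0.2  0.   0.4] w 0.06817358439332902
tool delta cm [-0.05  0.56  5.79] turn tool z -0.012110146589506599
```

View pics/c1.png

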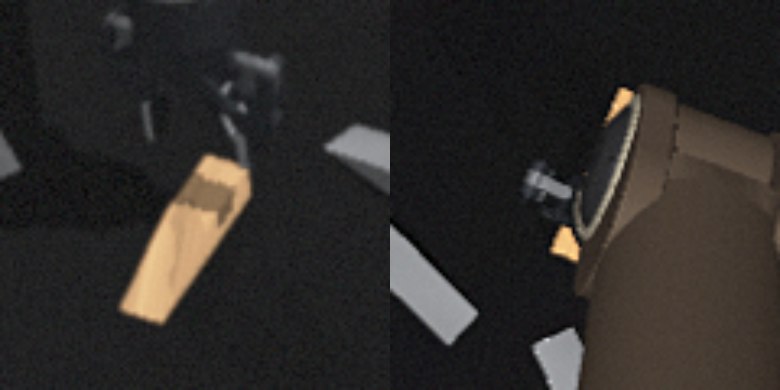

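The fingers straddle the thick end, at about scene (235,185). Next I'll shift 5 mm in y, descend 5.8 cm and close at 30 N.

step_arm(increments="0.8 0 0.5 2 0 0 0;0.8 0 0 2 0 0 0;0.8 0 0 1.8 0 0 0;0.8 0 0 0 0 0 0;0.8 0 0 0 0 0 0;0.5 0 0 0 0 0 0;0.2 0 0 0 0 0 0;0.2 0 0 0 0 0 0;0.2 0 0 0 0 0 0;0.2 0 0 0 0 0 0", grip_force=40)

```text
time_s: 3.93
ee_pos: [0.4045, -0.2413, 0.0295]
orientation: [0.0, -0.551, 0.835, -0.001]
wrist_force: [-0.3, 0.7, 6.4]
width: 0.0336
```

```bash
python3 -c "
from h import *
delta(.4044,-.2409,.03,-113.2)"
```

```text
t 3.9333 p [ 0.4045 -0.2413  0.0295] ang -113.19 tilt [ 0.0019 -0.0011 -1.    ] F [-0.3  0.7  6.4] w 0.03355601222577585
tool delta cm [-0.03  0.02 -0.05] turn tool z 0.010228675641073437
```

step_arm(increments="0.2 0 0 -2 0 0 0;0.2 0 0 -3 0 0 0;0.2 0 0 -3 0 0 0;0.2 0 0 0 0 0 -5.5;0.2 0 0 0 0 0 -5.5;0.2 0 0 0 0 0 -5.5;0.2 0 0 0 0 0 -5.5;0.2 0 0 0 0 0 0;0.2 0 0 0 0 0 0;0.2 0 0 0 0 0 0")

```text
time_s: 4.77
ee_pos: [0.4037, -0.241, 0.1085]
orientation: [0.0, -0.699, 0.716, -0.0]
wrist_force: [0.2, -0.4, -1.3]
width: 0.0337
```

```bash
python3 -c "
from h import *
delta(.472,.0107,.11,-91.3)"
```

```text
t 4.7667 p [ 0.4037 -0.241   0.1085] ang -91.39 tilt [ 2.e-04 -2.e-04 -1.e+00] F [ 0.2 -0.4 -1.3] w 0.0336622719802833
tool delta cm [-25.33  -6.22  -0.15] turn tool z -0.08610837138343186
```

step_arm(increments="0.2 -2 -0.5 0 0 0 0;0.2 -3 -0.7 0 0 0 0;0.2 -3 -0.7 0 0 0 0;0.2 -3.5 -0.8 0 0 0 0;0.2 -3.5 -0.8 0 0 0 0;0.2 -3.5 -0.8 0 0 0 0;0.2 -3 -0.8 0 0 0 0;0.2 -2 -0.6 0 0 0 0;0.2 -1.3 -0.4 0 0 0 0;0.2 -0.5 -0.1 0 0 0 0")

```text
time_s: 5.6
ee_pos: [0.4717, 0.0136, 0.1084]
orientation: [0.001, -0.7, 0.714, 0.0]
wrist_force: [-0.9, -0.6, -2.2]
width: 0.0335
```

step_arm(increments="0.2 0 0 2 0 0 0;0.2 0 0 2 0 0 0;0.2 0 0 2 0 0 0;0.2 0 0 1 0 0 0;0.2 0 0 0 0 0 0;0.2 0 0 0 0 0 0;0.2 0 0 0 0 0 0;0.2 0 0 0 0 0 0;0.2 0 0 0 0 0 0;0.2 0 0 0 0 0 0")

```text
time_s: 6.43
ee_pos: [0.4715, 0.0107, 0.039]
orientation: [0.0, -0.7, 0.715, -0.001]
wrist_force: [-0.8, -0.1, -1.6]
width: 0.0334
```

```bash
python3 -c "
from h import *
delta(.472,.0107,.0295,-91.3)
for n in('scene','top'): cv2.imwrite(f'pics/{n}2.png',ctrl.get_image(n))
s=cv2.imread('pics/scene2.png');t=cv2.imread('pics/top2.png')
cv2.imwrite('pics/c2.png',np.hstack([cv2.resize(s[150:350,250:450],(400,400)),cv2.resize(t[100:300,200:400],(400,400))]))
"
```

```text
t 6.4333 p [0.4715 0.0107 0.039 ] ang -91.21 tilt [ 0.0014 -0.     -1.    ] F [-0.8 -0.1 -1.6] w 0.0333557137660892
tool delta cm [-0.01 -0.05  0.95] turn tool z 0.08705386423815753
```

View pics/c2.png

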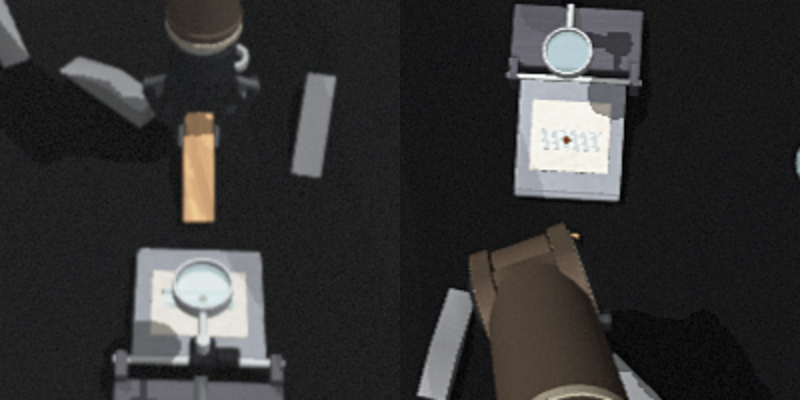

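The wedge is straight and centred ahead of the lip: its tip is at scene (349,260) and the edge spans columns 319–381. I'll lower it to the bench and start inserting.

step_arm(increments="0.2 0 0 0.5 0 0 0;0.2 0 0 0.4 0 0 0;0.2 0 0 0 0 0 0;0.2 0 -1 0 0 0 0;0.2 0 -1 0 0 0 0;0.2 0 -1 0 0 0 0;0.2 0 -1 0 0 0 0;0.2 0 -1 0 0 0 0;0.2 0 -1 0 0 0 0;0.2 0 0 0 0 0 0")

```text
time_s: 7.37
ee_pos: [0.5331, 0.0095, 0.0292]
orientation: [0.001, -0.7, 0.715, -0.0]
wrist_force: [0.6, -0.9, -0.8]
width: 0.0336
```

```bash
python3 -c "
from h import *
delta(.612,.0076,.0295,-91.3)
cv2.imwrite('pics/s3.png',cv2.resize(ctrl.get_image('scene')[170:350,250:450],(667,600)))
"
```

```text
t 7.3667 p [0.5331 0.0095 0.0292] ang -91.21 tilt [ 1.6e-03  4.0e-04 -1.0e+00] F [ 0.6 -0.9 -0.8] w 0.03363711848185642
tool delta cm [ 0.03 -7.89 -0.02] turn tool z 0.08613370077002003
```

View pics/s3.png

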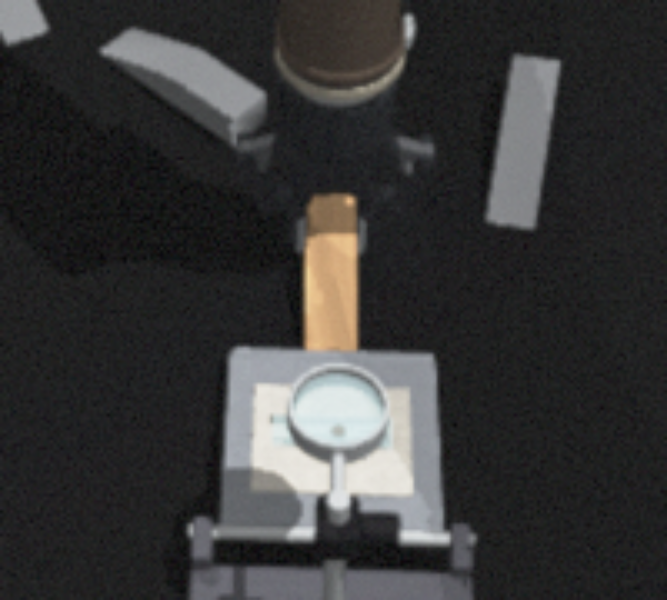

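The tip has gone under the edge cleanly at crop (332,350), with low force. I'll push on about 7.9 cm.

step_arm(increments="0.2 0 -0.9 0 0 0 0;0.2 0 -0.9 0 0 0 0;0.2 0 -0.9 0 0 0 0;0.2 0 -0.9 0 0 0 0;0.2 0 -0.9 0 0 0 0;0.2 0 -0.9 0 0 0 0;0.2 0 -0.9 0 0 0 0;0.2 0 -0.9 0 0 0 0;0.2 0 -0.7 0 0 0 0;0.2 0 0 0 0 0 0")

```text
time_s: 8.25
ee_pos: [0.609, 0.0079, 0.029]
orientation: [-0.001, -0.7, 0.714, 0.001]
wrist_force: [-4.5, 0.7, 5.5]
width: 0.0331
```

```bash
python3 -c "
from h import *
delta(.612,.0076,.0295,-91.3)
cv2.imwrite('pics/s4.png',cv2.resize(ctrl.get_image('scene')[170:350,250:450],(667,600)))
"
```

```text
t 8.25 p [0.609  0.0079 0.029 ] ang -91.19 tilt [-3.1e-03 -3.0e-04 -1.0e+00] F [-4.5  0.7  5.5] w 0.03314596319093145
tool delta cm [ 0.03 -0.31 -0.05] turn tool z 0.11157136951450752
```

View pics/s4.png

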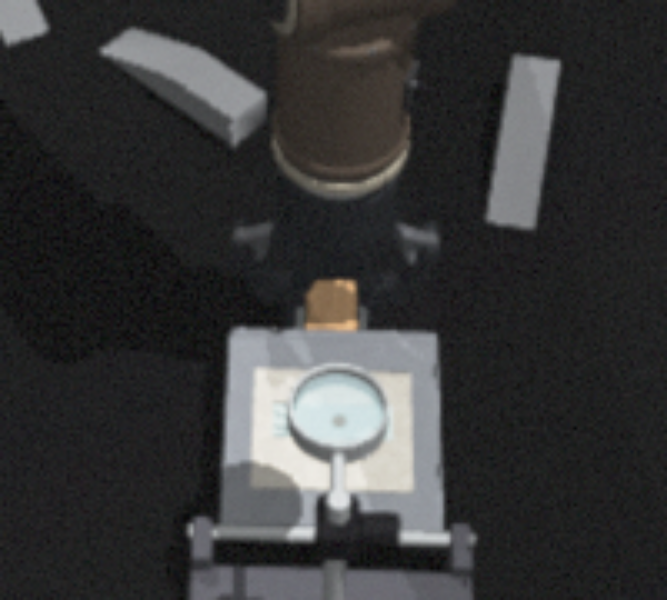

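The edge is up on the land. The wedge centre is about 20 mm behind the edge and the force is small. I'll release and retreat.

step_arm(increments="0.7 0 0 0 0 0 0;0.7 0 0 0 0 0 0;0.7 0 0 0 0 0 0;0.7 0 0 0 0 0 0;0.7 0 0 0 0 0 0;0.7 0 0 -0.5 0 0 0;0.7 0 0 -1 0 0 0;0.7 0 0 -2 0 0 0;0.7 0 0 -2 0 0 0;0.7 0 0 0 0 0 0")

```text
time_s: 9.13
ee_pos: [0.6125, 0.0082, 0.0891]
orientation: [0.002, -0.7, 0.714, -0.002]
wrist_force: [1.0, 1.1, 0.7]
width: 0.0598
```

step_arm(increments="0.7 0 0 -3 0 0 0;0.7 0 1 -3 0 0 0;0.7 0 2 -2 0 0 0;0.7 0 3 0 0 0 0;0.7 0 3 0 0 0 0;0.7 0 3 0 0 0 0;0.7 0 3 0 0 0 0;0.7 0 2 0 0 0 0;0.7 0 1 0 0 0 0;0.7 0 0 0 0 0 0")

```text
time_s: 9.97
ee_pos: [0.4285, 0.0114, 0.1648]
orientation: [-0.0, -0.7, 0.714, -0.0]
wrist_force: [-0.9, -0.1, -0.3]
width: 0.0597
```

```bash
python3 - <<'E'
from h import *
delta(.5,0,.2,-91.3)
S=ctrl.get_image('scene');T=ctrl.get_image('top');cv2.imwrite('pics/S5.png',S);cv2.imwrite('pics/T5.png',T)
cv2.imwrite('pics/c5.png',np.hstack([cv2.resize(S[200:330,290:420],(400,400),interpolation=cv2.INTER_CUBIC),cv2.resize(T[120:250,220:350],(400,400),interpolation=cv2.INTER_CUBIC)]))
E
```

```text
t 9.9667 p [0.4285 0.0114 0.1648] ang -91.18 tilt [ 2.e-04 -8.e-04 -1.e+00] F [-0.9 -0.1 -0.3] w 0.05974019277015988
tool delta cm [ 1.   -7.17 -3.52] turn tool z 0.11994403282224653
```

View pics/c5.png

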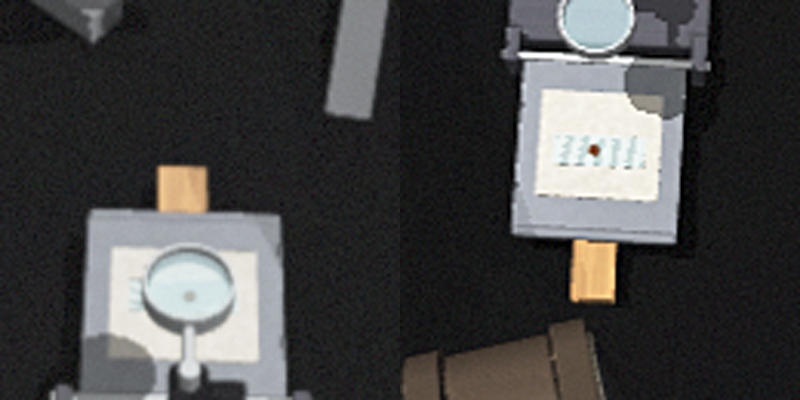

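View pics/S5.png

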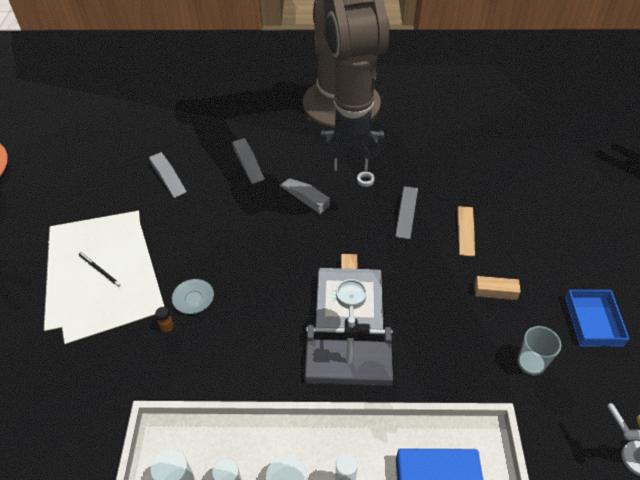

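```bash
python3 - <<'E'
from h import *
k=400/130
T=lambda u,v:(220+(u-400)/k,120+v/k)
S=lambda u,v:(290+u/k,200+v/k)
for nm,uv in(('thickend L',(571,298)),('thickend R',(614,302))): print(nm,ray('top',T(*uv),.03))
for nm,uv in(('thickend L',(207,167)),('thickend R',(158,167))): print(nm,ray('scene',S(*uv),.03))
for z in(.016,.037):
    a,b=ray('top',T(512,236),z),ray('top',T(675,243),z);c,d=ray('scene',S(280,213),z),ray('scene',S(89,210),z);print(z,(a+b)/2,(c+d)/2,np.linalg.norm(a-b),np.linalg.norm(c-d))
E
```

```text
thickend L [0.58361924 0.02381121 0.03      ]
thickend R [ 0.58126651 -0.01152909  0.03      ]
thickend L [0.58674077 0.02601897 0.03      ]
thickend R [ 0.58686695 -0.00971659  0.03      ]
0.016 [0.63639897 0.00812346 0.016     ] [0.61683231 0.00924825 0.016     ] 0.1361553603489685 0.13834257955440807
0.037 [0.63158999 0.00672257 0.037     ] [0.6326572  0.00821199 0.037     ] 0.1338059092972977 0.13566295738799847
```

```bash
python3 -c "
from cell import ctrl
print(ctrl.close_job())"
```

```text
the job is handed in; nothing more can be done
None
```

I gripped the thick wooden wedge (found at scene pixel (238,213)) near its thick end. I turned it straight and slid it thin end first under the middle of the stage's front edge. Then I let go, backed the arm away and handed the job in at about 10 s. No verdict is reported.

**Last checks:**
- **Stage:** with the edge assumed 37 mm high, about where it sits when level, the two cameras place it within 1.5 mm of each other. At its starting height they differ by about 20 mm. I did not measure the tilt directly.
- **Wedge:** its centre is about 18 mm behind the edge and within about 2 mm of the middle. It was set within about 1° of straight, judging by the gripper's angle. In the last top picture its thick end reads up to about 4° off, and about 0° in the scene picture; the limit is 15°.
- **Rest of the scene:** the thin wedge shows at the same pixels as at the start. The arm is clear, with wrist force under 1 N.

The two cameras disagreed by 2–5 mm on the wedge's thick end. That is well inside the allowed range, and no check failed.

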